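# Slide the long ground pegs out of their lanes onto the light box

## Task

Get the two long T-section ground pegs ready for their straightness check: lift the retaining bar out of its two open brackets and lay it down gently on the counter, off the board. Then slide both long pegs out of their lanes, without lifting them, until the whole length of each lies on the frosted panel. Leave the short peg in its place and the other gear undisturbed.

Things in the scene. Friction and masses are not known exactly. Their poses are not given: they have to be found in the camera images.
- board: Fixed grey laminate inspection board lying on the counter, 22 mm thick. Origin: at counter level under the middle of the retaining bar as it starts. +y runs along the lanes away from the panel, -y towards the panel, z up. Its edges are at x -130 and +115 mm, y -385 and +315 mm; yaw within 0.15 rad. A small red rocker switch at x -113, y -100 mm is not needed
- panel (a point): Centre of the frosted acrylic light-box panel, flush with the board's top; axes as the board's. The panel is 180 mm in x by 320 mm in y, its near end 30 mm past the bar's line. Level with the lane floors, no step
- lanes (a point): Middle of the middle lane, on its floor (the board's top); axes as the board's. Three lanes along y at x -48, 0, +48 mm from here, 36 mm wide between white rails 12 mm wide, 10 mm high, 280 mm long (y -140 to +140 mm); open at the panel end, an 8 mm high stop strip across the other end (y +140 to +148 mm)
- bracket (a point): Floor of the open slot of one of two equal steel brackets (the other is 184 mm away in the board's -x). Slot floor 8 mm above the board, 24 mm wide in y, open at the top; prongs 16 mm wide in x, 5 mm thick, their tops 22 mm above the slot floor
- clear_counter (a point): Middle of a clear patch of counter (z = 0) beside the board, 90 mm in the board's x by 230 mm in its y; axes as the board's. The bar may be laid here or on any other free counter
- bar: Loose aluminium retaining bar, 205 x 20 x 10 mm, about 0.2 kg, two small collars; origin at the middle of its underside, x along its length, z up to its handle. It starts in both brackets, lying along the board's x across the open end of all three lanes; raised 22 mm it is free of the prongs
- bar_handle (a point): Middle of the bar's raised handle: a round rod 10 mm thick, 90 mm long along the bar's x, its axis 45 mm above the bar's underside, with 30 mm of clear space between rod and bar
- peg_a: Long steel ground peg of T section, 240 x 30 x 30 mm, about 0.36 kg, lying in a lane: 30 x 4 mm flange down, 4 mm web upright. Origin: middle of the flange's underside; +y to the head (flat upright strike plate 30 x 30 mm, away from the panel), -y to the point (last 40 mm tapered). Pushing the plate towards -y slides the peg to the panel
- peg_a_head (a point): head end of peg_a: underside of the strike plate's outer face, 120 mm from peg_a's origin in its +y
- peg_a_tip (a point): point end of peg_a, on the flange's underside, 120 mm from its origin in its -y
- peg_b: The other long peg, the same as peg_a in dimensions and axes, in another lane
- peg_b_head (a point): head end of peg_b, as for peg_a
- peg_b_tip (a point): point end of peg_b, as for peg_a
- peg_short: The short peg: same T section and axes but only 150 mm long, 0.23 kg, in the remaining lane; it stays there
- carabiner: Bystander: purple auto-locking carabiner, 115 x 75 x 11 mm, lying flat
- ascender: Bystander: silver handled ascender with black grip, 200 x 75 x 30 mm, lying flat
- grip_sleeve: Bystander: black rubber grip sleeve, a tube 37 mm across and 105 mm tall standing on end
- tape_measure: Bystander: yellow steel tape measure, 72 x 38 x 66 mm, standing on its edge
- loupe: Bystander: black hand magnifier lying flat, 60 mm lens ring and 85 mm handle; origin under its lens ring's centre
- brush: Bystander: cleaning brush lying on the counter
Mind the look-alikes: they are no part of the job. Leave any orange look-alike of the peg_b alone.

How it is judged:
On the way, in this order (a step that is already met when the one before it is completed fails the run):
1. the retaining bar is lifted up clear of both brackets (z of bar in the frame of panel above 0.035 m), for 0.1 s.
2. the retaining bar lies on the counter, off the board (height (world z) of bar below 0.03 m and contact force between bar and board below 0.05 N and linear speed of bar below 0.02 m/s), for 0.2 s.
At the end, for the whole second after the job is handed in: Both ends of both long pegs are over the 180 x 320 mm frosted panel (2 mm over the edge lengthwise is allowed) and no more than 20 mm above it, both pegs at rest; the bar lies at rest on the counter (underside below 30 mm) without touching the board (all of step 2 and y of peg_a_head in the frame of panel between -0.162 and 0.162 m and x of peg_a_head in the frame of panel between -0.09 and 0.09 m and z of each of peg_a_head, peg_a_tip, peg_b_head, peg_b_tip in the frame of panel below 0.02 m and y of peg_a_tip in the frame of panel between -0.162 and 0.162 m and x of peg_a_tip in the frame of panel between -0.09 and 0.09 m and linear speed of each of peg_a, peg_b below 0.02 m/s and angular speed of each of peg_a, peg_b below 0.2 rad/s and y of peg_b_head in the frame of panel between -0.162 and 0.162 m and x of peg_b_head in the frame of panel between -0.09 and 0.09 m and y of peg_b_tip in the frame of panel between -0.162 and 0.162 m and x of peg_b_tip in the frame of panel between -0.09 and 0.09 m).
It fails at once if a long peg is lifted (its middle more than 20 mm off the board) (z of any of peg_a, peg_b in the frame of panel above 0.02 m).
It fails at once if the bar is dropped or thrown (over 0.8 m/s while not held) (contact force between the fingers and bar below 0.01 N and linear speed of bar above 0.8 m/s).
It fails at once if the short peg is moved more than 30 mm (distance of peg_short from where it was at the start of the episode above 0.03 m).
It fails at once if other gear is moved more than 30 mm (distance of any of carabiner, ascender, grip_sleeve, tape_measure, loupe, brush from where it was at the start of the episode above 0.03 m).
It also fails if it takes over 64 s, if anything falls off the work surface, if the arm or the gripper's body presses on something with over 40 N, if the wrist force passes 120 N, or if a joint passes its speed limit or range.

## Robot

A 6-joint arm with a two-finger parallel gripper is mounted at the origin on the work surface. World frame = base frame: x ahead of the robot, y to its left, z up, the work surface at z = 0. Lengths are in m, angles in rad, forces in N, time in s.
With the tool pointing down it reaches from about 0.35 to 0.975 m from the base axis. Payload 4.9 kg.
Tool frame: the origin (TCP) lies on the centre line of the jaws, within the pads' length; the fingertips stand 14 mm ahead of it and the grasp point (between the pads) lies 5 mm behind it; z points along the fingers, y is the line along which they close (so a half turn about z gives the same grasp; the last joint's range is limited). The gripper opens to 85 mm and grips with 20 to 120 N. Pads are 22 mm wide; open, the fingers measure 114 mm over their backs; the gripper's body (76 mm by 85 mm) begins 54 mm behind the grasp point. The pads swing forward as they close: fully open they stand 13 mm farther back than shut.
Start: joints at [-1.356, 0.053, 1.613, -0, 1.476, -0.119], TCP at [0.205, -0.59, 0.245] pointing down, gripper open.
Joint ranges: [-3.01, 3.01], [-1.01, 2.22], [0.06, 2.58], [-1.02, 4.17], [0.09, 2.62], [-3.14, 3.14]. Speed limits (rad/s): [2.57, 2.57, 3.14, 3.14, 3.14, 3.14].

## Interface

Orientations are given as a unit quaternion [w, x, y, z].
In Python, from plant import * gives the robot as it stands.
- The arm moves only by the tool send_rows, never from a script. Its argument "steps" is a list of rows, each an object with "translation": the shift along the tool's x, y, z in cm, a list of three; "delta_rot": the turn, a rotation vector about the tool's x, y, z in rad, a list of three; "jaw": the finger opening in cm, from 0 to 8.54. In form: [{"translation": [dx, dy, dz], "delta_rot": [rx, ry, rz], "jaw": jaw}, ...]. A call has exactly 8 rows; each row is the pose to reach, as a shift and turn from the pose commanded when the call began, along the tool's axes at that moment; what a row does not reach only later rows make up. A row lasts 1/10 s, in which the tool goes at most 50 mm and 8.59 degrees, less where a joint would pass 70% of its speed; a pose out of reach is approached as far as the arm can. A call with a gripper value outside its range is refused whole. The fingers move at their own pace and stop on an object; the grip force is fixed at half the most. Time passes only in rows, so rows that repeat a pose let the fingers close, or fill a call up. It gives the time, the measured TCP pose, the force, the opening and the grip force at its end, in the units of the state.
- state(): the state, without advancing time (a new reading comes with each control period).
- grab_frame(name): name is "scene" or "side" or "wrist"; returns a dict with "pixels" (400x640x3 uint8, blue, green, red), "range_z" (400x640 float32, m along the optical axis (not along the pixel's ray), 0 where there is no reading), "fx", "fy", "cx", "cy" (pixels), "rvec" (rotation vector, rad) and "tvec" (3), from world to camera coordinates, as OpenCV has them. Camera axes: x right, y down, z forward; pixel columns grow to the right and rows downward; lengths in m; the calibration is good to about 2 mm. A picture is of the moment at which its call begins.
- job_done(): hands the job in; it is judged then, once.
The state is a dict: "time": time; "joint_pos": joint angles; "joint_vel": joint speeds; "joint_efforts": joint torques, N m; "tool_pos": TCP position; "tool_rot": TCP orientation; "contact_force": force on the tool from outside, world axes, zero at the start; "ft_torque": the same for the moment, N m; "gripper_width": opening from 0.0 (shut) to 1.0 (fully open); "grasp_force": force on a finger pad.
Only numpy, scipy, OpenCV 4.12 (cv2) and the standard library are available. Lean on these libraries where they do the work, as an engineer would, in place of code of your own. Each camera call takes 0.05 s, during which the arm holds its last target. There are 200 camera calls.

## Working session

There is one attempt and no reset: what is moved stays moved. The work goes in short steps, Python scripts to look and compute and a tool call to move; the robot and the scene stay as the last step left them, time stands still between calls to the robot, and variables do not carry over. Pictures are saved under pics/ and viewed, at most 10 in all, crops included, and the job is handed in when it is done.

Besides the shell and the picture viewer there is one more tool, called after ">>>" in YAML: its name, and indented under it one key for each argument. send_rows: Moves the arm, as the interface text tells. Its arguments: {"type":"object","properties":{"steps":{"type":"array","items":{"type":"object","properties":{"translation":{"type":"array","items":{"type":"number"}},"delta_rot":{"type":"array","items":{"type":"number"}},"jaw":{"type":"number"}}}}},"required":["steps"]}

```bash
mkdir -p pics; cat > h.py <<'E'
from plant import *
import numpy as np, cv2
def cam(n):
    f=grab_frame(n); f['R']=cv2.Rodrigues(np.array(f['rvec'],float))[0]; f['t']=np.array(f['tvec'],float).ravel(); return f
def ray(f,u,v,z):
    d=f['R'].T@np.array([(u-f['cx'])/f['fx'],(v-f['cy'])/f['fy'],1]); c=-f['R'].T@f['t']
    return c+d*(z-c[2])/d[2]
def cloud(f):
    v,u=np.mgrid[:400,:640]; d=f['range_z']
    p=np.stack([(u-f['cx'])/f['fx']*d,(v-f['cy'])/f['fy']*d,d],-1)
    return (p-f['t'])@f['R']   # world xyz per pixel
def proj(f,p):
    q=f['R']@np.array(p)+f['t']; return f['fx']*q[0]/q[2]+f['cx'],f['fy']*q[1]/q[2]+f['cy']
E
python3 - <<'E'
from h import *
for n in("scene","side"):
    f=cam(n); cv2.imwrite(f'pics/{n}0.png',f['pixels']); np.save(f'{n}0.npy',f,allow_pickle=True)
    print(n,-f['R'].T@f['t'],f['fx'])
s=state();print(s)
E
```

```text
scene [ 0.99246626 -0.62401298  0.98217311] 455.92543909257876
side [-0.11753228  0.89329514  0.68698771] 458.2474002695734
{'time': 0.1, 'joint_pos': array([-1.35601005e+00,  5.32726997e-02,  1.61424363e+00,  4.05611071e-07,
        1.47597746e+00, -1.19001269e-01]), 'joint_vel': array([ 0.00039132, -0.00138695, -0.00270221, -0.00121022, -0.00017906,
        0.00031867]), 'joint_efforts': array([ 3.43537786e-04, -3.94895411e+01, -3.71366143e+01, -1.57800787e-04,
        3.75821226e-03, -5.53800579e-07]), 'tool_pos': array([ 0.20464274, -0.58994633,  0.24414524]), 'tool_rot': array([-9.49490431e-04,  9.86105087e-01,  1.66119996e-01, -4.53061677e-05]), 'contact_force': array([ 0.05760807,  1.00533423, -0.56532107]), 'ft_torque': array([ 0.00392485, -0.01769402,  0.0073263 ]), 'grasp_force': 0.0, 'gripper_width': 1.0035940428284904}
```

View pics/scene0.png

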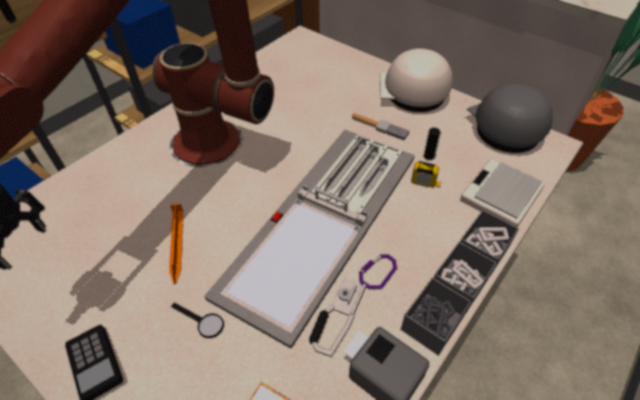

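View pics/side0.png

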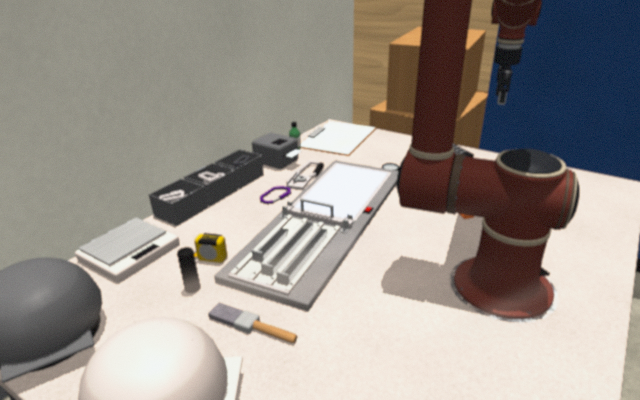

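Scene view: the board runs from (348,131)/(413,155) to (208,296)/(293,341), bar around (335,205), panel towards lower left, orange decoy at (176,240). The side view shows the lanes with the pegs near (270,260). Next I'll fit the board from the depth.

```bash
cat >> h.py <<'E'
def board(f,P=None):
    """board origin(counter level) and yaw from panel (white) + depth"""
    P=cloud(f) if P is None else P
    return P
E
python3 - <<'E'
from h import *
for n in("scene","side"):
    f=np.load(f'{n}0.npy',allow_pickle=True).item(); P=cloud(f)
    cnt=[ray(f,u,v,.022)[:2].round(3) for u,v in ([(348,131),(413,155),(293,341),(208,296)] if n=="scene" else [])]
    print(cnt)
    z=P[...,2]; hsv=cv2.cvtColor(f['pixels'],cv2.COLOR_BGR2HSV)
    m=(z>.014)&(z<.03)&(f['range_z']>0)&(P[...,0]>.2)&(P[...,0]<.8)&(abs(P[...,1])<.6)
    m=cv2.morphologyEx(m.astype('u1'),cv2.MORPH_OPEN,np.ones((3,3)))
    m2=cv2.morphologyEx(m,cv2.MORPH_CLOSE,np.ones((9,9)))
    k,l,st,c=cv2.connectedComponentsWithStats(m2); i=1+np.argmax(st[1:,4])
    q=P[(l==i)&(m>0)][:,:2].astype('f4'); r=cv2.minAreaRect(q); print(n,len(q),st[i],r, 'med z',np.median(P[(l==i)&(m>0)][:,2]))
    print(cv2.boxPoints(r).round(3))
    cm=(z<.008)&(f['range_z']>0)&(abs(P[...,1])<.6)&(P[...,0]>.2)&(P[...,0]<.9); print('counter z',np.median(z[cm]))
E
```

```text
[array([0.342, 0.305]), array([0.565, 0.338]), array([ 0.669, -0.338]), array([ 0.439, -0.379])]
scene 16908 [  205   130   210   225 19240] ((0.5428047776222229, -0.014593809843063354), (0.3349827229976654, 0.703800618648529), 8.684799194335938) med z 0.023129064378982916
[[ 0.324  0.308]
 [ 0.43  -0.388]
 [ 0.762 -0.337]
 [ 0.655  0.359]]
counter z 0.0007301462746731967
[]
side 9283 [  197   160   201   147 11846] ((0.5418688058853149, -0.014919698238372803), (0.3363931477069855, 0.7041099667549133), 8.387045860290527) med z 0.023805263227438162
[[ 0.324  0.309]
 [ 0.427 -0.388]
 [ 0.76  -0.339]
 [ 0.657  0.358]]
counter z 0.0014683811382804363
```

```bash
sed -i '/^def board/,$d' h.py; cat >> h.py <<'E'
O=np.array([.5015,.015]); YAW=.149
EX=np.array([np.cos(YAW),np.sin(YAW)]); EY=np.array([-EX[1],EX[0]])
def b2w(x,y): return O+EX*x+EY*y
def w2b(p): d=np.asarray(p)[...,:2]-O; return np.stack([d@EX,d@EY],-1)
def ortho(f,z=.022,x0=-.25,x1=.25,y0=-.42,y1=.37,s=1000):
    """columns = board y (growing), rows = board x (growing)"""
    X,Y=np.meshgrid(np.arange(y0,y1,1/s),np.arange(x0,x1,1/s)); w=O+Y[...,None]*EX+X[...,None]*EY
    p=np.concatenate([w,np.full(w.shape[:2]+(1,),z)],-1)@f['R'].T+f['t']
    return cv2.remap(f['pixels'],(f['fx']*p[...,0]/p[...,2]+f['cx']).astype('f4'),(f['fy']*p[...,1]/p[...,2]+f['cy']).astype('f4'),1)
E
python3 - <<'E'
from h import *
f=np.load('scene0.npy',allow_pickle=True).item(); cv2.imwrite('pics/o1.png',ortho(f))
for n in("scene","side"):
    f=np.load(f'{n}0.npy',allow_pickle=True).item()
    P=cloud(f);B=w2b(P)*1000;z=P[...,2]*1000
    # handle: points z 50..90 near bar line
    m=(abs(B[...,0])<120)&(abs(B[...,1])<40)&(z>66)&(z<95)&(f['range_z']>0)
    print(n,'handle n',m.sum(),np.percentile(B[m],[2,50,98],axis=0).round(1).tolist(),np.percentile(z[m],[2,50,98]))
    for x0 in(-48,0,48):
        m=(abs(B[...,0]-x0)<17)&(B[...,1]>15)&(B[...,1]<310)&(z>40)&(z<70)&(f['range_z']>0)
        if m.sum(): print(x0,m.sum(),np.percentile(B[m],[1,50,99],axis=0).round(1).tolist())
        h=np.histogram(B[m][:,1],bins=np.arange(15,320,15))[0]; print(h)
E
```

```text
scene handle n 146 [[-47.7, -8.1], [-0.9, -4.2], [47.7, 2.1]] [68.01088256 78.35142549 83.17881333]
-48 205 [[-60.5, 63.1], [-46.7, 183.0], [-34.3, 276.6]]
[ 0  0  1 10 16 12 15 12 13 11  9 14  9 12 10 20 12 29  0  0]
0 211 [[-12.3, 42.6], [1.7, 169.0], [14.5, 264.0]]
[ 0  5 13 13 10 15 11 11 11 13 11 13 12 10 18 12 33  0  0  0]
48 134 [[33.9, 102.5], [49.8, 190.5], [62.3, 227.8]]
[ 0  0  0  0  0  5 11 11 10 13 10 15 18 32  9  0  0  0  0  0]
side handle n 146 [[-51.4, -5.7], [-5.4, 1.6], [45.8, 5.8]] [66.86597082 78.43099249 83.1131413 ]
-48 336 [[-63.4, 70.2], [-50.8, 208.9], [-36.9, 278.9]]
[ 0  0  1  5 15 17 17 16 20 18 21 21 19 22 21 29 21 73  0  0]
0 333 [[-14.8, 55.9], [-2.6, 193.4], [12.3, 265.4]]
[ 0  0  5 17 16 16 18 20 16 21 20 20 22 23 27 22 70  0  0  0]
48 224 [[32.6, 105.4], [45.8, 185.2], [58.9, 229.1]]
[ 0  0  0  0  0  3 12 21 22 21 22 26 26 17 54  0  0  0  0  0]
```

View pics/o1.png

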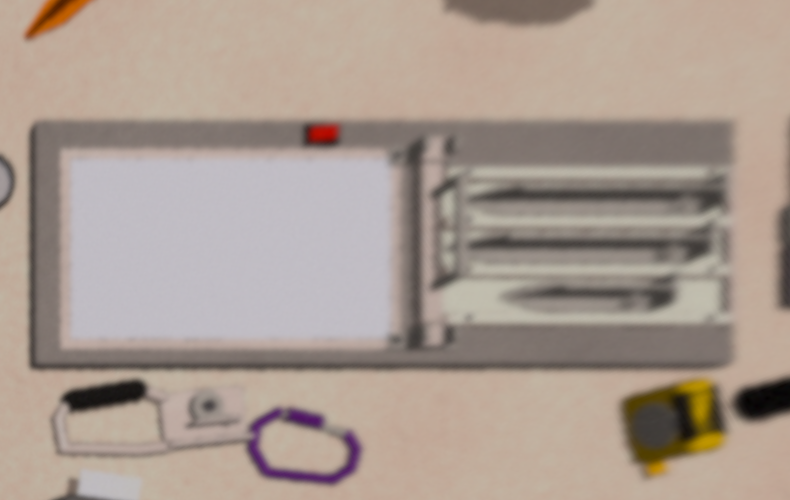

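```bash
cat >> h.py <<'E'
from scipy.spatial.transform import Rotation as Ro
def go(x,y,z,yaw):
    """print cm shift & rotvec in tool axes to TCP at board (x,y) m, world z, tool x at board yaw, pointing down"""
    s=state(); q=s['tool_rot']; R=Ro.from_quat([q[1],q[2],q[3],q[0]]); p=np.array([*b2w(x,y),z])
    a=YAW+yaw; T=Ro.from_matrix(np.array([[np.cos(a),np.sin(a),0],[np.sin(a),-np.cos(a),0],[0,0,-1]]).T)
    print('t',s['time'],'F',s['contact_force'].round(1),'tcp b',w2b(s['tool_pos']).round(4),s['tool_pos'][2].round(4),
      'move cm',(R.inv().apply(p-s['tool_pos'])*100).round(2),'rot',(R.inv()*T).as_rotvec().round(3),'j',s['joint_pos'].round(2),'w',round(s['gripper_width'],3),round(s['grasp_force'],1))
E
python3 -c "
from h import *
go(-.001,-.0015,.2,0)"
```

```text
t 0.1 F [ 0.1  1.  -0.6] tcp b [-0.3834 -0.5542] 0.2441 move cm [ 47.74 -47.29   4.51] rot [-0.002 -0.     0.185] j [-1.36  0.05  1.61  0.    1.48 -0.12] w 1.004 0.0
```

>>> send_rows:
  steps:
    - {"translation": [47.7,-47.3,4.5],"delta_rot": [0,0,0.185],"jaw": 5}
    - {"translation": [47.7,-47.3,4.5],"delta_rot": [0,0,0.185],"jaw": 5}
    - {"translation": [47.7,-47.3,4.5],"delta_rot": [0,0,0.185],"jaw": 5}
    - {"translation": [47.7,-47.3,4.5],"delta_rot": [0,0,0.185],"jaw": 5}
    - {"translation": [47.7,-47.3,4.5],"delta_rot": [0,0,0.185],"jaw": 5}
    - {"translation": [47.7,-47.3,4.5],"delta_rot": [0,0,0.185],"jaw": 5}
    - {"translation": [47.7,-47.3,4.5],"delta_rot": [0,0,0.185],"jaw": 5}
    - {"translation": [47.7,-47.3,4.5],"delta_rot": [0,0,0.185],"jaw": 5}

```text
time: 0.9
tool_pos: [0.3807, -0.2301, 0.2181]
tool_rot: [-0.0, 0.997, 0.074, 0.0]
contact_force: [1.0, -0.5, 0.1]
gripper_width: 0.589
grasp_force: 0.0
```

```bash
python3 -c "
from h import *
go(-.001,-.0015,.2,0)"
```

```text
t 0.9 F [ 1.  -0.5  0.1] tcp b [-0.1559 -0.2245] 0.2181 move cm [ 15.47 -22.31   1.81] rot [-0.    -0.    -0.001] j [-0.71 -0.39  2.05  0.    1.48  0.71] w 0.589 0.0
```

>>> send_rows:
  steps:
    - {"translation": [15.5,-22.3,1.8],"delta_rot": [0,0,0],"jaw": 5}
    - {"translation": [15.5,-22.3,1.8],"delta_rot": [0,0,0],"jaw": 5}
    - {"translation": [15.5,-22.3,1.8],"delta_rot": [0,0,0],"jaw": 5}
    - {"translation": [15.5,-22.3,1.8],"delta_rot": [0,0,0],"jaw": 5}
    - {"translation": [15.5,-22.3,1.8],"delta_rot": [0,0,0],"jaw": 5}
    - {"translation": [15.5,-22.3,1.8],"delta_rot": [0,0,0],"jaw": 5}
    - {"translation": [15.5,-22.3,1.8],"delta_rot": [0,0,0],"jaw": 5}
    - {"translation": [15.5,-22.3,1.8],"delta_rot": [0,0,0],"jaw": 5}

```text
time: 1.7
tool_pos: [0.5003, 0.0115, 0.2]
tool_rot: [0.0, 0.997, 0.075, -0.001]
contact_force: [-0.2, 0.5, 0.6]
gripper_width: 0.586
grasp_force: 0.0
```

```bash
python3 - <<'E'
from h import *
f=cam("wrist"); P=cloud(f);B=w2b(P)*1000;z=P[...,2]*1000
print(f['tvec'])
cv2.imwrite('pics/w1.png',f['pixels'])
m=(abs(B[...,0])<120)&(abs(B[...,1])<40)&(z>66)&(z<95)&(f['range_z']>0)
print(m.sum(),np.percentile(B[m],[2,50,98],axis=0).round(1).tolist(),np.percentile(z[m],[2,50,98]))
go(-.001,-.0015,.07,0)
E
```

```text
[-0.06271608  0.4545571   0.46983999]
1266 [[-47.1, -7.1], [3.8, -2.7], [46.0, 2.2]] [74.61010303 78.32530115 80.18873756]
t 1.75 F [-0.3 -0.7  0.1] tcp b [-0.0018 -0.0039] 0.2002 move cm [ 0.1  -0.24 13.02] rot [ 0.     0.001 -0.   ] j [-0.13 -0.22  1.94 -0.    1.42  1.3 ] w 0.584 0.0
```

View pics/w1.png

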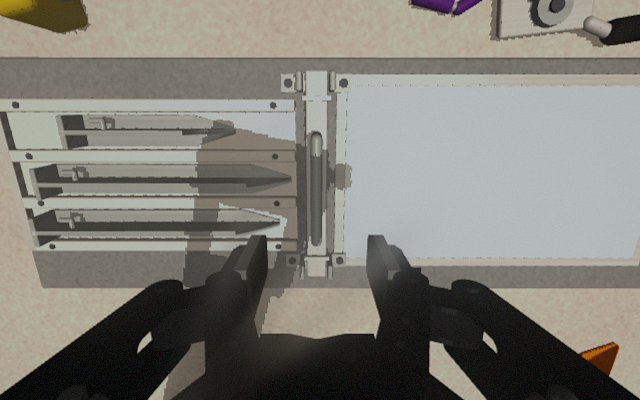

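Wrist view: handle rod at about (317,190), upright between the open jaws; short peg in the top lane, long pegs in the middle and bottom ones, heads at the left. Descending.

>>> send_rows:
  steps:
    - {"translation": [0.1,-0.1,4],"delta_rot": [0,0,0],"jaw": 5}
    - {"translation": [0.1,-0.1,7],"delta_rot": [0,0,0],"jaw": 5}
    - {"translation": [0.1,-0.1,10],"delta_rot": [0,0,0],"jaw": 5}
    - {"translation": [0.1,-0.1,11.5],"delta_rot": [0,0,0],"jaw": 5}
    - {"translation": [0.1,-0.1,12.5],"delta_rot": [0,0,0],"jaw": 5}
    - {"translation": [0.1,-0.1,13],"delta_rot": [0,0,0],"jaw": 5}
    - {"translation": [0.1,-0.1,13],"delta_rot": [0,0,0],"jaw": 5}
    - {"translation": [0.1,-0.1,13],"delta_rot": [0,0,0],"jaw": 0}

```text
time: 2.55
tool_pos: [0.5026, 0.0123, 0.0719]
tool_rot: [0.0, 0.997, 0.074, 0.001]
contact_force: [0.6, 0.2, -0.2]
gripper_width: 0.43
grasp_force: 0.0
```

>>> send_rows:
  steps:
    - {"translation": [0,0,0],"delta_rot": [0,0,0],"jaw": 0}
    - {"translation": [0,0,0],"delta_rot": [0,0,0],"jaw": 0}
    - {"translation": [0,0,0],"delta_rot": [0,0,0],"jaw": 0}
    - {"translation": [0,0,0],"delta_rot": [0,0,0],"jaw": 0}
    - {"translation": [0,0,0],"delta_rot": [0,0,0],"jaw": 0}
    - {"translation": [0,0,0],"delta_rot": [0,0,0],"jaw": 0}
    - {"translation": [0,0,0],"delta_rot": [0,0,0],"jaw": 0}
    - {"translation": [0,0,0],"delta_rot": [0,0,0],"jaw": 0}

```text
time: 3.35
tool_pos: [0.5024, 0.0124, 0.0717]
tool_rot: [0.0, 0.997, 0.074, 0.001]
contact_force: [-1.5, 0.2, 6.0]
gripper_width: 0.088
grasp_force: 58.7
```

>>> send_rows:
  steps:
    - {"translation": [0,0,-0.5],"delta_rot": [0,0,0],"jaw": 0}
    - {"translation": [0,0,-1.2],"delta_rot": [0,0,0],"jaw": 0}
    - {"translation": [0,0,-2.2],"delta_rot": [0,0,0],"jaw": 0}
    - {"translation": [0,0,-3.5],"delta_rot": [0,0,0],"jaw": 0}
    - {"translation": [0,0,-5],"delta_rot": [0,0,0],"jaw": 0}
    - {"translation": [0,0,-6.5],"delta_rot": [0,0,0],"jaw": 0}
    - {"translation": [0,0,-8],"delta_rot": [0,0,0],"jaw": 0}
    - {"translation": [0,0,-8],"delta_rot": [0,0,0],"jaw": 0}

```text
time: 4.15
tool_pos: [0.5035, 0.0123, 0.1543]
tool_rot: [0.001, 0.997, 0.074, 0.003]
contact_force: [1.3, -0.3, -1.9]
gripper_width: 0.095
grasp_force: 58.5
```

```bash
python3 - <<'E'
from h import *
f=cam("scene"); P=cloud(f);B=w2b(P)*1000;z=P[...,2]*1000
cv2.imwrite('pics/s2.png',cv2.resize(f['pixels'][100:340,200:500],(750,600)))
m=(abs(B[...,0])<130)&(abs(B[...,1])<50)&(z>90)&(z<128)&(f['range_z']>0)
print(m.sum(),np.percentile(B[m],[2,50,98],axis=0).round(1).tolist(),np.percentile(z[m],[2,50,98]))
go(.175,.06,.16,np.pi/2)
# obstacles on counter around patch
m=(B[...,0]>125)&(B[...,0]<240)&(B[...,1]>-150)&(B[...,1]<260)&(z>6)&(z<80)&(f['range_z']>0)
h=np.histogram2d(B[m][:,1],B[m][:,0],bins=[np.arange(-150,270,20),np.arange(125,250,15)])[0]; print(h.astype(int))
E
```

```text
568 [[-97.1, -14.1], [8.2, -6.5], [101.0, 7.1]] [113.87637113 122.280862   126.83424752]
t 4.2 F [ 1.   1.  -2.7] tcp b [ 0.0008 -0.0028] 0.1526 move cm [17.42 -6.28 -0.68] rot [ 0.004 -0.002 -1.571] j [-0.12 -0.17  1.99  0.    1.32  1.3 ] w 0.092 58.5
[[ 0  1 28  3  0  4 33  0]
 [ 0  0 38  4  0  0 28  0]
 [ 1  0 20 19  0  0 26  4]
 [ 0  0  0 23  1  0 26  4]
 [ 0  0  0 12 25 23 15  0]
 [ 0  0  0  0  0  0  0  0]
 [ 0  0  0  0  0  0  0  0]
 [ 0  1  1  0  0  0  0  0]
 [ 0  0  0  0  0  0  0  0]
 [ 0  1  0  0  0  0  0  0]
 [ 0  1  0  0  1  0  0  0]
 [ 0  0  0  0  0  0  0  0]
 [ 0  0  0  0  0  0  0  0]
 [ 0  0  0  0  0  0  0  0]
 [ 0  0  0  0  0  0  0  0]
 [ 0  0  0  0  0  0  0  0]
 [ 0  0  0  0  0  0  0  0]
 [ 0  0  0  0  0  0  0  0]
 [ 1 70 95 92 91 47  0  0]
 [ 0 21 26 27 25 53 11  0]]
```

View pics/s2.png

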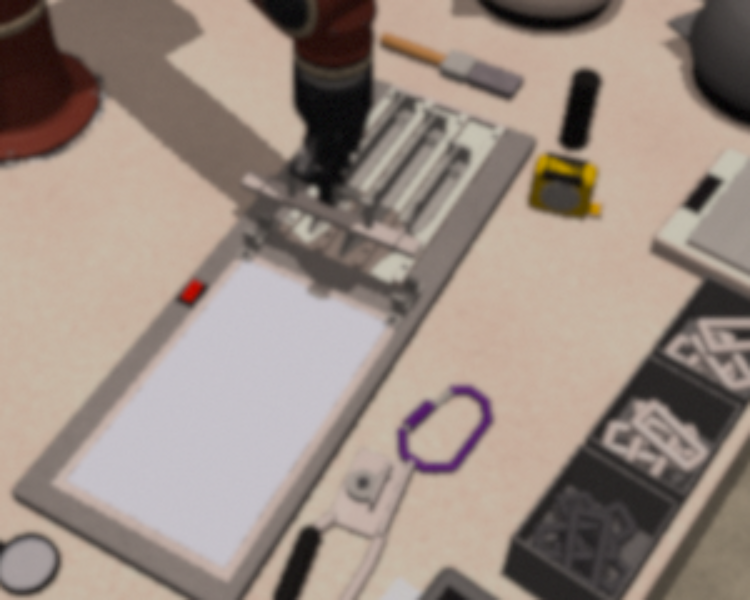

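The bar is held level above its brackets (beam from (250,185) to (415,245)), and the patch beyond the board is free between the carabiner and the tape measure.

>>> send_rows:
  steps:
    - {"translation": [2,-1,0],"delta_rot": [0,0,-0.12],"jaw": 0}
    - {"translation": [5,-2,0],"delta_rot": [0,0,-0.25],"jaw": 0}
    - {"translation": [8,-4,0],"delta_rot": [0,0,-0.39],"jaw": 0}
    - {"translation": [11,-5.5,0],"delta_rot": [0,0,-0.53],"jaw": 0}
    - {"translation": [13.5,-6.5,0],"delta_rot": [0,0,-0.67],"jaw": 0}
    - {"translation": [15.5,-7.3,0],"delta_rot": [0,0,-0.81],"jaw": 0}
    - {"translation": [17,-7.7,0],"delta_rot": [0,0,-0.95],"jaw": 0}
    - {"translation": [17.4,-7.8,0],"delta_rot": [0,0,-1.08],"jaw": 0}

```text
time: 5.0
tool_pos: [0.6626, 0.1162, 0.149]
tool_rot: [-0.001, 0.815, 0.579, -0.001]
contact_force: [-0.2, -0.3, -2.4]
gripper_width: 0.092
grasp_force: 58.6
```

>>> send_rows:
  steps:
    - {"translation": [0,0,0],"delta_rot": [0,0,-0.13],"jaw": 0}
    - {"translation": [0,0,0],"delta_rot": [0,0,-0.26],"jaw": 0}
    - {"translation": [0,0,0],"delta_rot": [0,0,-0.38],"jaw": 0}
    - {"translation": [0,0,0],"delta_rot": [0,0,-0.45],"jaw": 0}
    - {"translation": [0,0,0],"delta_rot": [0,0,-0.49],"jaw": 0}
    - {"translation": [0,0,0],"delta_rot": [0,0,-0.49],"jaw": 0}
    - {"translation": [0,0,0],"delta_rot": [0,0,-0.49],"jaw": 0}
    - {"translation": [0,0,0],"delta_rot": [0,0,-0.49],"jaw": 0}

```text
time: 5.8
tool_pos: [0.6618, 0.1154, 0.15]
tool_rot: [-0.0, 0.653, 0.757, -0.0]
contact_force: [-0.3, -0.2, -1.5]
gripper_width: 0.091
grasp_force: 58.6
```

```bash
python3 - <<'E'
from h import *
go(.175,.075,.042,np.pi/2)
f=cam("scene"); P=cloud(f);B=w2b(P)*1000;z=P[...,2]*1000
m=(abs(B[...,0]-175)<30)&(abs(B[...,1]-75)<120)&(z>85)&(z<128)&(f['range_z']>0)
print(m.sum(),np.percentile(B[m],[2,50,98],axis=0).round(1).tolist(),np.percentile(z[m],[2,50,98]))
E
```

```text
t 5.8 F [-0.3 -0.2 -1.5] tcp b [0.1734 0.0755] 0.15 move cm [-0.05  0.17 10.8 ] rot [-0.001 -0.    -0.002] j [ 0.06  0.23  1.58  0.    1.33 -0.09] w 0.091 58.6
313 [[165.4, -28.6], [178.5, 18.9], [185.9, 166.9]] [110.33639102 118.63140374 123.1495178 ]
```

>>> send_rows:
  steps:
    - {"translation": [0,0.1,2.5],"delta_rot": [0,0,0],"jaw": 0}
    - {"translation": [0,0.1,5],"delta_rot": [0,0,0],"jaw": 0}
    - {"translation": [0,0.1,7.2],"delta_rot": [0,0,0],"jaw": 0}
    - {"translation": [0,0.1,9],"delta_rot": [0,0,0],"jaw": 0}
    - {"translation": [0,0.1,10],"delta_rot": [0,0,0],"jaw": 0}
    - {"translation": [0,0.1,10.4],"delta_rot": [0,0,0],"jaw": 0}
    - {"translation": [0,0.1,10.6],"delta_rot": [0,0,0],"jaw": 0}
    - {"translation": [0,0.1,10.6],"delta_rot": [0,0,0],"jaw": 0}

```text
time: 6.65
tool_pos: [0.6637, 0.1156, 0.0455]
tool_rot: [0.001, 0.653, 0.757, 0.001]
contact_force: [-0.2, 0.6, -2.6]
gripper_width: 0.099
grasp_force: 58.6
```

>>> send_rows:
  steps:
    - {"translation": [0,0,0.05],"delta_rot": [0,0,0],"jaw": 0}
    - {"translation": [0,0,0.1],"delta_rot": [0,0,0],"jaw": 0}
    - {"translation": [0,0,0.15],"delta_rot": [0,0,0],"jaw": 0}
    - {"translation": [0,0,0.2],"delta_rot": [0,0,0],"jaw": 0}
    - {"translation": [0,0,0.2],"delta_rot": [0,0,0],"jaw": 0}
    - {"translation": [0,0,0.2],"delta_rot": [0,0,0],"jaw": 0}
    - {"translation": [0,0,0.2],"delta_rot": [0,0,0],"jaw": 0}
    - {"translation": [0,0,0.2],"delta_rot": [0,0,0],"jaw": 0}

```text
time: 7.45
tool_pos: [0.663, 0.1156, 0.0426]
tool_rot: [-0.0, 0.653, 0.757, -0.0]
contact_force: [-0.5, 0.5, -1.8]
gripper_width: 0.09
grasp_force: 58.6
```

Not yet touching; go on slowly.

>>> send_rows:
  steps:
    - {"translation": [0,0,0.05],"delta_rot": [0,0,0],"jaw": 0}
    - {"translation": [0,0,0.1],"delta_rot": [0,0,0],"jaw": 0}
    - {"translation": [0,0,0.1],"delta_rot": [0,0,0],"jaw": 0}
    - {"translation": [0,0,0.15],"delta_rot": [0,0,0],"jaw": 0}
    - {"translation": [0,0,0.15],"delta_rot": [0,0,0],"jaw": 0}
    - {"translation": [0,0,0.15],"delta_rot": [0,0,0],"jaw": 0}
    - {"translation": [0,0,0.15],"delta_rot": [0,0,0],"jaw": 0}
    - {"translation": [0,0,0.15],"delta_rot": [0,0,0],"jaw": 0}

```text
time: 8.25
tool_pos: [0.6634, 0.1156, 0.0419]
tool_rot: [0.0, 0.653, 0.757, 0.0]
contact_force: [-4.0, -0.6, 5.1]
gripper_width: 0.092
grasp_force: 59.4
```

>>> send_rows:
  steps:
    - {"translation": [0,0,0],"delta_rot": [0,0,0],"jaw": 1.5}
    - {"translation": [0,0,0],"delta_rot": [0,0,0],"jaw": 3}
    - {"translation": [0,0,0],"delta_rot": [0,0,0],"jaw": 4}
    - {"translation": [0,0,0],"delta_rot": [0,0,0],"jaw": 4}
    - {"translation": [0,0,-1],"delta_rot": [0,0,0],"jaw": 4}
    - {"translation": [0,0,-3],"delta_rot": [0,0,0],"jaw": 4}
    - {"translation": [0,0,-6],"delta_rot": [0,0,0],"jaw": 4}
    - {"translation": [0,0,-10],"delta_rot": [0,0,0],"jaw": 4}

```text
time: 9.05
tool_pos: [0.6617, 0.1155, 0.1405]
tool_rot: [-0.001, 0.653, 0.757, -0.001]
contact_force: [0.3, -0.4, -0.1]
gripper_width: 0.469
grasp_force: 0.0
```

```bash
python3 - <<'E'
from h import *
for n in("scene","side"):
    f=cam(n); P=cloud(f);B=w2b(P)*1000;z=P[...,2]*1000
    m=(abs(B[...,0]-175)<40)&(abs(B[...,1]-75)<120)&(z>6)&(z<70)&(f['range_z']>0)
    print(n,m.sum(),np.percentile(B[m],[2,50,98],axis=0).round(1).tolist(),np.percentile(z[m],[2,50,98]))
    for x0 in(-48,0):
        m=(abs(B[...,0]-x0)<17)&(B[...,1]>15)&(B[...,1]<310)&(z>40)&(z<62)&(f['range_z']>0)
        if m.sum():
            b=B[m]; e=b[b[:,1]>np.percentile(b[:,1],99)-6]
            print(x0,m.sum(),np.percentile(b,99,axis=0).round(1), 'headx',e[:,0].min().round(1),e[:,0].max().round(1))
go(-.048,.31,.15,np.pi/2)
E
```

```text
scene 487 [[167.5, -27.0], [178.8, 57.1], [187.1, 169.8]] [ 7.13412663 11.66154034 52.00096028]
-48 214 [-33.8 277.5] headx -61.8 -32.4
0 210 [ 14.6 264.3] headx -13.1 14.8
side 505 [[163.6, -18.4], [172.4, 84.4], [185.0, 175.1]] [ 6.61959271 12.76454959 52.11184255]
-48 341 [-36.9 278.9] headx -64.8 -35.0
0 338 [ 12.9 265.2] headx -16.1 13.9
t 9.15 F [ 0.5 -0.6  0.8] tcp b [0.1791 0.0752] 0.15 move cm [ 23.46 -22.73  -0.34] rot [ 0.014  0.001 -0.001] j [ 0.06  0.24  1.57  0.    1.32 -0.09] w 0.469 0.0
```

>>> send_rows:
  steps:
    - {"translation": [4,-4,0],"delta_rot": [0,0,0],"jaw": 0}
    - {"translation": [8,-7.7,0],"delta_rot": [0,0,0],"jaw": 0}
    - {"translation": [12,-11.6,0],"delta_rot": [0,0,0],"jaw": 0}
    - {"translation": [16,-15.4,0],"delta_rot": [0,0,0],"jaw": 0}
    - {"translation": [20,-19.2,0],"delta_rot": [0,0,0],"jaw": 0}
    - {"translation": [22.5,-21.8,0],"delta_rot": [0,0,0],"jaw": 0}
    - {"translation": [23.5,-22.7,0],"delta_rot": [0,0,0],"jaw": 0}
    - {"translation": [23.5,-22.7,0],"delta_rot": [0,0,0],"jaw": 0}

```text
time: 9.95
tool_pos: [0.4013, 0.3162, 0.1412]
tool_rot: [-0.0, 0.651, 0.759, 0.0]
contact_force: [0.1, 0.4, 0.6]
gripper_width: -0.004
grasp_force: 0.0
```

```bash
python3 - <<'E'
from h import *
go(-.0485,.308,.050,np.pi/2)
E
```

```text
t 9.95 F [0.1 0.4 0.6] tcp b [-0.0544  0.3128] 0.1412 move cm [-0.48  0.59  9.12] rot [-0.    -0.001  0.003] j [ 0.52 -0.13  1.97  0.    1.3   0.37] w -0.004 0.0
```

>>> send_rows:
  steps:
    - {"translation": [-0.2,0.6,2.5],"delta_rot": [0,0,0],"jaw": 0}
    - {"translation": [-0.2,0.6,5],"delta_rot": [0,0,0],"jaw": 0}
    - {"translation": [-0.2,0.6,7],"delta_rot": [0,0,0],"jaw": 0}
    - {"translation": [-0.2,0.6,8.2],"delta_rot": [0,0,0],"jaw": 0}
    - {"translation": [-0.2,0.6,8.8],"delta_rot": [0,0,0],"jaw": 0}
    - {"translation": [-0.2,0.6,9.1],"delta_rot": [0,0,0],"jaw": 0}
    - {"translation": [-0.2,0.6,9.1],"delta_rot": [0,0,0],"jaw": 0}
    - {"translation": [-0.2,0.6,9.1],"delta_rot": [0,0,0],"jaw": 0}

```text
time: 10.75
tool_pos: [0.4109, 0.3138, 0.0511]
tool_rot: [0.0, 0.653, 0.757, 0.001]
contact_force: [-0.6, 0.6, 0.1]
gripper_width: -0.0
grasp_force: 0.0
```

```bash
python3 - <<'E'
from h import *
go(-.0485,-.059,.050,np.pi/2)
E
```

```text
t 10.75 F [-0.6  0.6  0.1] tcp b [-0.0453  0.309 ] 0.0511 move cm [-36.8   -0.28   0.09] rot [ 0.002 -0.001 -0.001] j [ 0.51  0.    2.01 -0.    1.13  0.36] w -0.0 0.0
```

>>> send_rows:
  steps:
    - {"translation": [-0.8,-0.2,0],"delta_rot": [0,0,0],"jaw": 0}
    - {"translation": [-1.4,-0.3,0],"delta_rot": [0,0,0],"jaw": 0}
    - {"translation": [-2,-0.3,0],"delta_rot": [0,0,0],"jaw": 0}
    - {"translation": [-2.6,-0.3,0],"delta_rot": [0,0,0],"jaw": 0}
    - {"translation": [-3.4,-0.3,0],"delta_rot": [0,0,0],"jaw": 0}
    - {"translation": [-4.4,-0.3,0],"delta_rot": [0,0,0],"jaw": 0}
    - {"translation": [-5.4,-0.3,0],"delta_rot": [0,0,0],"jaw": 0}
    - {"translation": [-6.4,-0.3,0],"delta_rot": [0,0,0],"jaw": 0}

```text
time: 11.55
tool_pos: [0.4168, 0.249, 0.0503]
tool_rot: [-0.0, 0.653, 0.757, 0.0]
contact_force: [0.3, 2.3, 1.2]
gripper_width: 0.003
grasp_force: 1.4
```

```bash
cat >> h.py <<'E'
def pegs(n="scene"):
    f=cam(n); P=cloud(f);B=w2b(P)*1000;z=P[...,2]*1000
    for x0 in(-48,0):
        m=(abs(B[...,0]-x0)<17)&(B[...,1]>-340)&(B[...,1]<300)&(z>42)&(z<56)&(f['range_z']>0)
        b=B[m]
        if len(b): print(n,x0,len(b),'y',np.percentile(b[:,1],[1,99]).round(1),'x by third',[np.median(q[:,0]).round(1) for q in np.array_split(b[b[:,1].argsort()],4)])
    return f
E
python3 - <<'E'
from h import *
pegs(); pegs("side"); go(-.0485,-.059,.050,np.pi/2)
E
```

```text
scene -48 212 y [ 22.  240.8] x by third [np.float64(-47.1), np.float64(-46.8), np.float64(-46.4), np.float64(-46.5)]
scene 0 184 y [ 46.8 265.5] x by third [np.float64(0.9), np.float64(1.3), np.float64(1.8), np.float64(2.4)]
side -48 179 y [ 24.  256.3] x by third [np.float64(-51.4), np.float64(-51.0), np.float64(-59.9), np.float64(-50.4)]
side 0 151 y [ 56.8 266. ] x by third [np.float64(-2.7), np.float64(-2.3), np.float64(-3.3), np.float64(-0.8)]
t 11.65 F [ 0.3  0.8 -0. ] tcp b [-0.0493  0.2432] 0.0499 move cm [-3.022e+01  1.500e-01  3.000e-02] rot [-0.     0.001 -0.002] j [ 0.38 -0.07  2.09 -0.    1.13  0.24] w 0.002 0.0
```

>>> send_rows:
  steps:
    - {"translation": [-0.8,0.1,0],"delta_rot": [0,0,0],"jaw": 0}
    - {"translation": [-2,0.1,0],"delta_rot": [0,0,0],"jaw": 0}
    - {"translation": [-3.3,0.1,0],"delta_rot": [0,0,0],"jaw": 0}
    - {"translation": [-4.6,0.1,0],"delta_rot": [0,0,0],"jaw": 0}
    - {"translation": [-5.9,0.1,0],"delta_rot": [0,0,0],"jaw": 0}
    - {"translation": [-7.2,0.1,0],"delta_rot": [0,0,0],"jaw": 0}
    - {"translation": [-8.5,0.1,0],"delta_rot": [0,0,0],"jaw": 0}
    - {"translation": [-9.8,0.1,0],"delta_rot": [0,0,0],"jaw": 0}

```text
time: 12.45
tool_pos: [0.432, 0.1517, 0.0499]
tool_rot: [-0.0, 0.653, 0.757, -0.0]
contact_force: [-1.4, 1.3, -0.9]
gripper_width: -0.003
grasp_force: 0.8
```

>>> send_rows:
  steps:
    - {"translation": [-1.3,0,0],"delta_rot": [0,0,0],"jaw": 0}
    - {"translation": [-2.6,0,0],"delta_rot": [0,0,0],"jaw": 0}
    - {"translation": [-3.9,0,0],"delta_rot": [0,0,0],"jaw": 0}
    - {"translation": [-5.2,0,0],"delta_rot": [0,0,0],"jaw": 0}
    - {"translation": [-6.5,0,0],"delta_rot": [0,0,0],"jaw": 0}
    - {"translation": [-7.8,0,0],"delta_rot": [0,0,0],"jaw": 0}
    - {"translation": [-8.6,0,0],"delta_rot": [0,0,0],"jaw": 0}
    - {"translation": [-9,0,0],"delta_rot": [0,0,0],"jaw": 0}

```text
time: 13.25
tool_pos: [0.4455, 0.0631, 0.0501]
tool_rot: [-0.0, 0.653, 0.757, 0.0]
contact_force: [0.5, 1.9, -0.0]
gripper_width: -0.002
grasp_force: 0.9
```

```bash
python3 - <<'E'
from h import *
pegs(); pegs("side"); go(-.0485,-.059,.050,np.pi/2)
E
```

```text
scene -48 257 y [-166.7   55.9] x by third [np.float64(-46.7), np.float64(-46.4), np.float64(-46.1), np.float64(-45.1)]
scene 0 179 y [ 49.3 264.4] x by third [np.float64(0.6), np.float64(1.4), np.float64(1.8), np.float64(2.0)]
side -48 110 y [-164.5   70.6] x by third [np.float64(-50.5), np.float64(-50.7), np.float64(-59.3), np.float64(-49.9)]
side 0 306 y [ 60.3 265.7] x by third [np.float64(-2.9), np.float64(-2.7), np.float64(-2.3), np.float64(-2.1)]
t 13.35 F [-0.8  0.1  0.9] tcp b [-0.0481  0.056 ] 0.0503 move cm [-11.5   -0.02   0.04] rot [ 0.     0.001 -0.002] j [-0.02 -0.16  2.17 -0.    1.14 -0.17] w -0.003 0.0
```

>>> send_rows:
  steps:
    - {"translation": [-1,0,0],"delta_rot": [0,0,0],"jaw": 0}
    - {"translation": [-2.2,0,0],"delta_rot": [0,0,0],"jaw": 0}
    - {"translation": [-3.4,0,0],"delta_rot": [0,0,0],"jaw": 0}
    - {"translation": [-4.6,0,0],"delta_rot": [0,0,0],"jaw": 0}
    - {"translation": [-5.8,0,0],"delta_rot": [0,0,0],"jaw": 0}
    - {"translation": [-6.8,0,0],"delta_rot": [0,0,0],"jaw": 0}
    - {"translation": [-7.6,0,0],"delta_rot": [0,0,0],"jaw": 0}
    - {"translation": [-8.2,0,0],"delta_rot": [0,0,0],"jaw": 0}

```text
time: 14.15
tool_pos: [0.4576, -0.0179, 0.0502]
tool_rot: [-0.0, 0.653, 0.757, 0.0]
contact_force: [-0.6, 2.9, 2.1]
gripper_width: -0.001
grasp_force: 1.6
```

>>> send_rows:
  steps:
    - {"translation": [-0.8,0,0],"delta_rot": [0,0,0],"jaw": 0}
    - {"translation": [-1.6,0,0],"delta_rot": [0,0,0],"jaw": 0}
    - {"translation": [-2.2,0,0],"delta_rot": [0,0,0],"jaw": 0}
    - {"translation": [-2.7,0,0],"delta_rot": [0,0,0],"jaw": 0}
    - {"translation": [-3.1,0,0],"delta_rot": [0,0,0],"jaw": 0}
    - {"translation": [-3.3,0,0],"delta_rot": [0,0,0],"jaw": 0}
    - {"translation": [-3.3,0,0],"delta_rot": [0,0,0],"jaw": 0}
    - {"translation": [-2.5,0,0],"delta_rot": [0,0,0],"jaw": 0}

```text
time: 14.95
tool_pos: [0.4611, -0.0425, 0.05]
tool_rot: [0.0, 0.653, 0.757, -0.0]
contact_force: [1.2, 1.1, 0.6]
gripper_width: -0.004
grasp_force: 0.0
```

```bash
python3 - <<'E'
from h import *
pegs(); pegs("side"); go(-.0005,.295,.13,np.pi/2)
E
```

```text
scene -48 312 y [-280.5  -53.7] x by third [np.float64(-47.0), np.float64(-46.7), np.float64(-46.1), np.float64(-45.4)]
scene 0 183 y [ 50.7 263. ] x by third [np.float64(1.0), np.float64(1.2), np.float64(1.7), np.float64(2.3)]
side -48 93 y [-277.8  -35.9] x by third [np.float64(-50.9), np.float64(-50.9), np.float64(-57.8), np.float64(-49.4)]
side 0 292 y [ 58.4 265.5] x by third [np.float64(-2.8), np.float64(-2.2), np.float64(-2.6), np.float64(-1.7)]
t 15.05 F [-0.  -0.7  0.2] tcp b [-0.0488 -0.0496] 0.0497 move cm [34.46  4.82 -8.04] rot [-0.001  0.    -0.   ] j [-0.25 -0.13  2.14 -0.    1.13 -0.4 ] w -0.004 0.0
```

>>> send_rows:
  steps:
    - {"translation": [0,0,-3],"delta_rot": [0,0,0],"jaw": 0}
    - {"translation": [0.5,0,-7],"delta_rot": [0,0,0],"jaw": 0}
    - {"translation": [4,1,-8],"delta_rot": [0,0,0],"jaw": 0}
    - {"translation": [8.5,2,-8],"delta_rot": [0,0,0],"jaw": 0}
    - {"translation": [13,3,-8],"delta_rot": [0,0,0],"jaw": 0}
    - {"translation": [17.5,4,-8],"delta_rot": [0,0,0],"jaw": 0}
    - {"translation": [22,4.8,-8],"delta_rot": [0,0,0],"jaw": 0}
    - {"translation": [26,4.8,-8],"delta_rot": [0,0,0],"jaw": 0}

```text
time: 15.85
tool_pos: [0.4702, 0.2247, 0.1302]
tool_rot: [0.0, 0.652, 0.758, 0.0]
contact_force: [0.2, -0.2, -1.0]
gripper_width: 0.001
grasp_force: 0.0
```

>>> send_rows:
  steps:
    - {"translation": [4,0,0],"delta_rot": [0,0,0],"jaw": 0}
    - {"translation": [7,0,0],"delta_rot": [0,0,0],"jaw": 0}
    - {"translation": [8.5,0,0],"delta_rot": [0,0,0],"jaw": 0}
    - {"translation": [8.5,0,0],"delta_rot": [0,0,0],"jaw": 0}
    - {"translation": [8.5,0,0],"delta_rot": [0,0,0],"jaw": 0}
    - {"translation": [8.5,0,0],"delta_rot": [0,0,0],"jaw": 0}
    - {"translation": [8.5,0,0],"delta_rot": [0,0,0],"jaw": 0}
    - {"translation": [8.5,0,0],"delta_rot": [0,0,0],"jaw": 0}

```text
time: 16.65
tool_pos: [0.458, 0.3055, 0.1301]
tool_rot: [0.0, 0.653, 0.757, 0.0]
contact_force: [0.2, -0.5, 0.2]
gripper_width: 0.002
grasp_force: 0.0
```

```bash
python3 - <<'E'
from h import *
go(-.0005,.295,.05,np.pi/2)
E
```

```text
t 16.65 F [ 0.2 -0.5  0.2] tcp b [1.000e-04 2.937e-01] 0.1301 move cm [ 0.13 -0.06  8.01] rot [ 0.     0.    -0.002] j [ 0.45 -0.02  1.89 -0.    1.28  0.31] w 0.002 0.0
```

>>> send_rows:
  steps:
    - {"translation": [0.1,0,2.5],"delta_rot": [0,0,0],"jaw": 0}
    - {"translation": [0.1,0,5],"delta_rot": [0,0,0],"jaw": 0}
    - {"translation": [0.1,0,6.5],"delta_rot": [0,0,0],"jaw": 0}
    - {"translation": [0.1,0,7.4],"delta_rot": [0,0,0],"jaw": 0}
    - {"translation": [0.1,0,8],"delta_rot": [0,0,0],"jaw": 0}
    - {"translation": [0.1,0,8],"delta_rot": [0,0,0],"jaw": 0}
    - {"translation": [0.1,0,8],"delta_rot": [0,0,0],"jaw": 0}
    - {"translation": [0.1,0,8],"delta_rot": [0,0,0],"jaw": 0}

```text
time: 17.45
tool_pos: [0.4583, 0.3078, 0.0512]
tool_rot: [0.0, 0.653, 0.757, 0.001]
contact_force: [0.4, 0.6, -0.6]
gripper_width: 0.001
grasp_force: 0.0
```

```bash
python3 - <<'E'
from h import *
go(-.0005,-.059,.05,np.pi/2)
E
```

```text
t 17.45 F [ 0.4  0.6 -0.6] tcp b [0.0007 0.296 ] 0.0512 move cm [-35.5   -0.09   0.1 ] rot [ 0.002 -0.001 -0.001] j [ 0.46  0.08  1.93 -0.    1.13  0.31] w 0.001 0.0
```

>>> send_rows:
  steps:
    - {"translation": [-0.8,-0.1,0],"delta_rot": [0,0,0],"jaw": 0}
    - {"translation": [-1.4,-0.1,0],"delta_rot": [0,0,0],"jaw": 0}
    - {"translation": [-2,-0.1,0],"delta_rot": [0,0,0],"jaw": 0}
    - {"translation": [-2.6,-0.1,0],"delta_rot": [0,0,0],"jaw": 0}
    - {"translation": [-3.4,-0.1,0],"delta_rot": [0,0,0],"jaw": 0}
    - {"translation": [-4.4,-0.1,0],"delta_rot": [0,0,0],"jaw": 0}
    - {"translation": [-5.6,-0.1,0],"delta_rot": [0,0,0],"jaw": 0}
    - {"translation": [-6.8,-0.1,0],"delta_rot": [0,0,0],"jaw": 0}

```text
time: 18.25
tool_pos: [0.4668, 0.2391, 0.0502]
tool_rot: [0.0, 0.653, 0.757, 0.0]
contact_force: [0.5, 2.6, 1.7]
gripper_width: -0.001
grasp_force: 1.1
```

>>> send_rows:
  steps:
    - {"translation": [-1.2,0,0],"delta_rot": [0,0,0],"jaw": 0}
    - {"translation": [-2.4,0,0],"delta_rot": [0,0,0],"jaw": 0}
    - {"translation": [-3.6,0,0],"delta_rot": [0,0,0],"jaw": 0}
    - {"translation": [-4.8,0,0],"delta_rot": [0,0,0],"jaw": 0}
    - {"translation": [-6,0,0],"delta_rot": [0,0,0],"jaw": 0}
    - {"translation": [-7.2,0,0],"delta_rot": [0,0,0],"jaw": 0}
    - {"translation": [-8.4,0,0],"delta_rot": [0,0,0],"jaw": 0}
    - {"translation": [-9.6,0,0],"delta_rot": [0,0,0],"jaw": 0}

```text
time: 19.05
tool_pos: [0.4808, 0.144, 0.05]
tool_rot: [-0.0, 0.653, 0.757, -0.0]
contact_force: [-0.2, 3.0, 2.6]
gripper_width: 0.003
grasp_force: 1.3
```

>>> send_rows:
  steps:
    - {"translation": [-1.2,0,0],"delta_rot": [0,0,0],"jaw": 0}
    - {"translation": [-2.4,0,0],"delta_rot": [0,0,0],"jaw": 0}
    - {"translation": [-3.6,0,0],"delta_rot": [0,0,0],"jaw": 0}
    - {"translation": [-4.8,0,0],"delta_rot": [0,0,0],"jaw": 0}
    - {"translation": [-6,0,0],"delta_rot": [0,0,0],"jaw": 0}
    - {"translation": [-7,0,0],"delta_rot": [0,0,0],"jaw": 0}
    - {"translation": [-7.7,0,0],"delta_rot": [0,0,0],"jaw": 0}
    - {"translation": [-8,0,0],"delta_rot": [0,0,0],"jaw": 0}

```text
time: 19.85
tool_pos: [0.4925, 0.0652, 0.05]
tool_rot: [-0.0, 0.653, 0.757, -0.0]
contact_force: [-1.2, 2.9, 2.5]
gripper_width: 0.003
grasp_force: 1.3
```

```bash
python3 - <<'E'
from h import *
pegs(); go(-.0005,-.059,.05,np.pi/2)
E
```

```text
scene -48 288 y [-282.4  -69.9] x by third [np.float64(-47.2), np.float64(-46.6), np.float64(-46.4), np.float64(-46.1)]
scene 0 260 y [-173.4   49.9] x by third [np.float64(0.5), np.float64(1.2), np.float64(1.1), np.float64(2.1)]
t 19.9 F [-0.7  0.5  0.2] tcp b [-0.0015  0.0508] 0.0499 move cm [-10.98   0.11   0.  ] rot [-0.     0.001 -0.001] j [-0.02 -0.04  2.06 -0.    1.13 -0.17] w -0.002 0.0
```

>>> send_rows:
  steps:
    - {"translation": [-1,0,0],"delta_rot": [0,0,0],"jaw": 0}
    - {"translation": [-2.2,0,0],"delta_rot": [0,0,0],"jaw": 0}
    - {"translation": [-3.4,0,0],"delta_rot": [0,0,0],"jaw": 0}
    - {"translation": [-4.6,0,0],"delta_rot": [0,0,0],"jaw": 0}
    - {"translation": [-5.8,0,0],"delta_rot": [0,0,0],"jaw": 0}
    - {"translation": [-6.8,0,0],"delta_rot": [0,0,0],"jaw": 0}
    - {"translation": [-7.6,0,0],"delta_rot": [0,0,0],"jaw": 0}
    - {"translation": [-8.2,0,0],"delta_rot": [0,0,0],"jaw": 0}

```text
time: 20.7
tool_pos: [0.5045, -0.016, 0.0499]
tool_rot: [-0.0, 0.653, 0.757, -0.0]
contact_force: [0.7, 0.9, -0.2]
gripper_width: -0.0
grasp_force: 0.7
```

>>> send_rows:
  steps:
    - {"translation": [-0.8,0,0],"delta_rot": [0,0,0],"jaw": 0}
    - {"translation": [-1.5,0,0],"delta_rot": [0,0,0],"jaw": 0}
    - {"translation": [-2.1,0,0],"delta_rot": [0,0,0],"jaw": 0}
    - {"translation": [-2.5,0,0],"delta_rot": [0,0,0],"jaw": 0}
    - {"translation": [-2.8,0,0],"delta_rot": [0,0,0],"jaw": 0}
    - {"translation": [-2.8,0,0],"delta_rot": [0,0,0],"jaw": 0}
    - {"translation": [-2,0,0],"delta_rot": [0,0,0],"jaw": 0}
    - {"translation": [-1.5,0,0],"delta_rot": [0,0,0],"jaw": 0}

```text
time: 21.5
tool_pos: [0.5068, -0.0294, 0.0502]
tool_rot: [0.0, 0.653, 0.758, 0.0]
contact_force: [-0.1, 1.3, 0.6]
gripper_width: -0.003
grasp_force: 0.0
```

>>> send_rows:
  steps:
    - {"translation": [0,0,-2],"delta_rot": [0,0,0],"jaw": 0}
    - {"translation": [0,0,-5],"delta_rot": [0,0,0],"jaw": 0}
    - {"translation": [0,0,-9],"delta_rot": [0,0,0],"jaw": 0}
    - {"translation": [4,0,-12],"delta_rot": [0,0,0],"jaw": 0}
    - {"translation": [8,0,-14],"delta_rot": [0,0,0],"jaw": 0}
    - {"translation": [10,0,-15],"delta_rot": [0,0,0],"jaw": 0}
    - {"translation": [10,0,-15],"delta_rot": [0,0,0],"jaw": 0}
    - {"translation": [10,0,-15],"delta_rot": [0,0,0],"jaw": 0}

```text
time: 22.3
tool_pos: [0.4918, 0.0692, 0.2]
tool_rot: [0.0, 0.652, 0.758, -0.0]
contact_force: [-0.3, -0.3, -0.7]
gripper_width: 0.003
grasp_force: 0.0
```

```bash
python3 - <<'E'
from h import *
f=pegs(); cv2.imwrite('pics/end.png',ortho(f)); pegs("side")
E
```

```text
scene -48 280 y [-282.8  -69.2] x by third [np.float64(-46.7), np.float64(-46.9), np.float64(-46.4), np.float64(-46.1)]
scene 0 282 y [-283.7  -69.4] x by third [np.float64(0.3), np.float64(0.8), np.float64(1.3), np.float64(1.5)]
side -48 170 y [-277.6  -65.7] x by third [np.float64(-50.7), np.float64(-50.3), np.float64(-50.1), np.float64(-48.8)]
side 0 166 y [-273.7  -65.2] x by third [np.float64(-3.4), np.float64(-3.1), np.float64(-2.3), np.float64(-2.0)]
```

View pics/end.png

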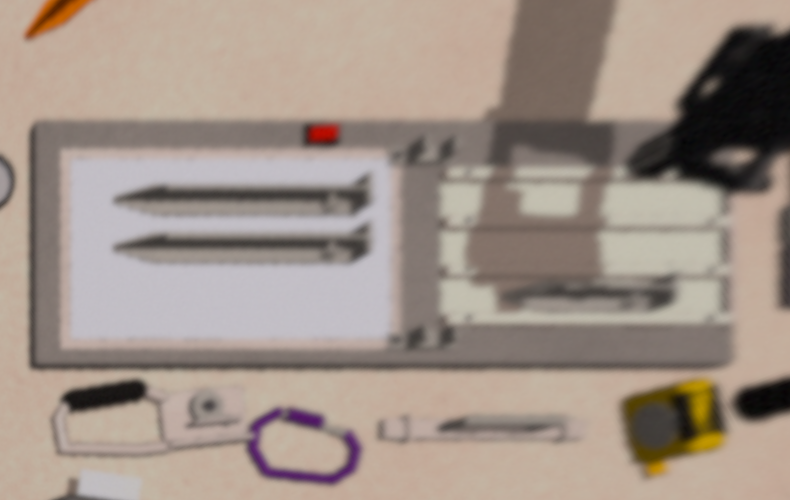

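Both long pegs lie fully on the panel (columns 113 to 370, rows 200 and 248; the panel spans columns 67 to 393). The short peg is still in its lane at (590,295). The bar is on the counter at (480,428), and the other gear hasn't moved.

```bash
python3 -c "
from plant import *
print(job_done())"
```

```text
the job is handed in; nothing more can be done
None
```

The job is handed in, verdict not shown: in the last images the bar lies on the counter off the board, both long pegs are wholly on the panel, and the short peg and other gear are where they started.

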